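Clip a study model onto the scanner turntable and set it to zero

TASK

The study model with the grey hexagonal cells is next to be scanned: put its base plate into the carrier on the scanner's turntable and press it down between the spring clips until both ears are fully home and it sits flat, and have the turntable turned so that its red zero arrow points straight at the red index pointer on the scanner's rail, at rest. Press the model in firmly but without slamming it, and leave the other model and the things on the table where they lie.

Things in the scene. Friction and masses are not known exactly. Their poses are not given: they have to be found in the camera images.
- hex_model: The model to scan: three hexagonal cells of grey card on a plywood plate 114 x 60 x 10 mm, with a 20 mm long, 30 mm wide, 10 mm thick ear at each end (154 mm overall; ears alike, either way round). Walls within 21 mm of the long middle line, top 36 to 46 mm above the underside: grip the long edges, 60 mm apart. 120 to 220 g. Origin: centre of underside; x along the length, z up. Starts flat on the mat.
- carrier_seat (a point): Middle of the carrier, 20 mm above the disc's top: the height where the plate's underside rests. x runs from slot to slot, z up; turns with the disc. Two aluminium blocks 59 to 85 mm out along +x and -x, 50 mm wide; in the top of each a slot along x, 38 mm wide, 14 mm deep, its floor at this height, both sides lined with spring clips. The plate's main part goes between the blocks, 2 mm play at each end.
- clip_mouth (a point): Top of the lead-in of the brass clips of one slot, 72 mm out along carrier_seat's x and 22 mm above it (the other slot is alike). The clips flare from 27 mm apart (up to 12 mm above the slot floor) to 39 mm at this height. The ears go straight down between them: the clips resist with about 10 N in all, from about 15 mm above home, then drag with some 5 N to the floor; the model's weight alone does not push it in.
- turntable (a joint): Angle of the turntable, rad, counter-clockwise seen from above; 0 or a whole turn when the zero arrow is at the index pointer. It turns without end both ways, with bearing friction of about 0.05 N m, and coasts a little when pushed fast.
- disc_top (a point): Centre of the disc's top, on its axis, 42 mm above the table; x as carrier_seat's, z up, turns with the disc. Black disc, 130 mm radius, white ticks and dots. Four upright orange finger knobs for turning it: 13 mm thick, 28 mm high above the disc, 110 mm from the axis, at 45, 135, 225 and 315 degrees counter-clockwise from x (the zero arrow is at 90 degrees).
- zero_mark (a point): Tip of the red arrow on the disc, on its rim, 130 mm from the axis, on the disc's top.
- index_mark (a point): Where the tip of the red pointer on the rail meets the disc's rim, 130 mm from the axis, at the height of the disc's top: the zero mark belongs here. The pointer stands fixed just outside the rim and its top is 3 mm higher than the disc.
- scan_base: Fixed base of the scanner under the disc. Origin on the turntable's axis at table height, z up, its y towards the index pointer and along the aluminium rail to the post with the grey scan head (370 mm from the axis, 210 mm wide, up to 255 mm high).
- block_model: Another study model, with white right-angled walls, 32 mm high, on the same kind of eared plywood plate. Not to be scanned; leave it. Origin: centre of the underside, x along its 154 mm length.
- marker: White and blue marker pen, 130 mm long, 14 mm thick, lying on the mat. Leave it.
- glue_stick: Orange glue stick with a yellow cap, 98 mm long, 29 mm thick, lying. Leave it.
- tape_roll: Roll of clear tape, 84 mm across, 19 mm high, lying. Leave it.
- craft_knife: Orange craft knife, 142 mm long, 11 mm thick. Leave it.
- steel_ruler: Steel ruler, 310 x 30 x 2.5 mm. Leave it.
- glasses_case: Black case, 165 x 62 x 36 mm. Leave it.
- cutting_mat: Fixed grey cutting mat, 400 x 280 mm, 3 mm thick, under the two models. Origin: centre of its underside.
There are look-alikes about, which are no part of the job. Leave any purple look-alike of the hex_model alone.

How it is judged:
At the end, for the whole second after the job is handed in: The hexagonal model sits in the carrier: underside within 2.5 mm of the slot floors, level within 0.03 rad, middle within 5 mm of the carrier's, in line within 0.08 rad; the arrow tip is within 8 mm of the index mark (3.5 degrees); turntable and model are at rest (z of hex_model in the frame of carrier_seat between -0.003 and 0.0025 m and horizontal distance between hex_model and carrier_seat below 0.005 m and angle between hex_model's own z axis and vertical below 0.03 rad and angle between the x axis of hex_model and the x axis of carrier_seat, either way round below 0.08 rad and distance between zero_mark and index_mark below 0.008 m and velocity of joint turntable between -0.05 and 0.05 rad/s and linear speed of hex_model below 0.02 m/s); the robot touches nothing.
It fails at once if the hexagonal model was slammed or forced into the carrier with more than 60 N (contact force between hex_model and turntable above 60 N).
It fails at once if the other model or another thing on the table was moved by more than 30 mm (distance of any of block_model, marker, glue_stick, tape_roll, craft_knife, steel_ruler, glasses_case from where it was at the start of the episode above 0.03 m).
It also fails if it takes over 59 s, if anything falls off the work surface, if the arm or the gripper's body presses on something with over 40 N, if the wrist force passes 120 N, or if a joint passes its speed limit or range.

ROBOT

A 6-joint arm with a two-finger parallel gripper is mounted at the origin on the work surface. World frame = base frame: x ahead of the robot, y to its left, z up, the work surface at z = 0. Lengths are in m, angles in rad, forces in N, time in s.
With the tool pointing down it reaches from about 0.35 to 0.975 m from the base axis. Payload 4.9 kg.
Tool frame: the origin (TCP) lies at the very end of the fingers, on their centre line; the grasp point (between the pads) lies 19 mm behind it (manip.grasp_offset is the distance from the TCP to the grasp point, in m); z points along the fingers, y is the line along which they close (so a half turn about z gives the same grasp; the last joint's range is limited). The gripper opens to 85 mm and grips with 20 to 120 N. Pads are 22 mm wide; open, the fingers measure 114 mm over their backs; the gripper's body (76 mm by 85 mm) begins 54 mm behind the grasp point. The pads swing forward as they close: fully open they stand 13 mm farther back than shut.
Start: joints at [-1.457, 0.053, 1.613, -0, 1.476, -0.119], TCP at [0.144, -0.608, 0.231] pointing down, gripper open.
Joint ranges: [-3.01, 3.01], [-1.01, 2.22], [0.06, 2.58], [-1.02, 4.17], [0.09, 2.62], [-3.14, 3.14]. Speed limits (rad/s): [2.57, 2.57, 3.14, 3.14, 3.14, 3.14].

INTERFACE

Orientations are given as [roll, pitch, yaw] about the fixed x, y, z axes, in that order (R = Rz(yaw) Ry(pitch) Rx(roll)).
In Python, from plant import manip gives the robot as it stands. The module is installed in compiled form; this text tells all that it offers.
- The arm moves only by the tool send_rows, never from a script. Its argument "moves" is one flat list of numbers, 5 for each row, row after row: the gripper command: -1 is shut, 1 is fully open, values between are in proportion, then the shift along the world's x, y, z each as a share of 0.04 m, from -1 to 1, then the turn about the world's z as a share of 90 degrees, from -1 to 1. A call has 1 to 20 rows; each row shifts and turns the commanded pose from where the row before left it; what a row does not reach is not made up. A row lasts 1/10 s, in which the tool goes at most 50 mm and 8.59 degrees, less where a joint would pass 70% of its speed; a pose out of reach is approached as far as the arm can. A call with a number of a shift or a turn outside -1 to 1 is refused whole. A call with a gripper value outside its range is refused whole. The fingers move at their own pace and stop on an object; the grip force is fixed at half the most. Time passes only in rows, so rows that do not move let the fingers close. It gives the time, the measured TCP pose, the force, the opening and the grip force at its end, in the units of the state.
- manip.get_obs(): the state, without advancing time (a new reading comes with each control period).
- manip.get_image(name): name is "scene" or "top"; returns the picture (480x640x3 uint8, red, green, blue); there is no depth.
- manip.camera_info(name): a dict with "fx", "fy", "cx", "cy" (pixels), "eye" and "attitude" of the camera in the world. Camera axes: x right, y up, looking along -z (the intrinsics and any distortion apply to the point x, -y, -z); pixel columns grow to the right and rows downward; lengths in m; the calibration is good to about 2 mm. A picture is of the moment at which its call begins. camera_info takes no time and is no camera call.
- manip.close_job(): hands the job in; it is judged then, once.
The state is a dict: "clock": time; "qpos": joint angles; "joint_velocities": joint speeds; "joint_efforts": joint torques, N m; "position": TCP position; "tcp_rot": TCP orientation; "force": force on the tool from outside, world axes, zero at the start; "torque": the same for the moment, N m; "grip_width": finger opening in m; "finger_force": force on a finger pad.
Only numpy, scipy, OpenCV 4.12 (cv2) and the standard library are available. Lean on these libraries where they do the work, as an engineer would, in place of code of your own. Each camera call takes 0.05 s, during which the arm holds its last target. There are 200 camera calls.

## Working session

There is one attempt and no reset: what is moved stays moved. The work goes in short steps, Python scripts to look and compute and a tool call to move; the robot and the scene stay as the last step left them, time stands still between calls to the robot, and variables do not carry over. Pictures are saved under pics/ and viewed, at most 10 in all, crops included, and the job is handed in when it is done.

Besides the shell and the picture viewer there is one more tool, called after ">>>" in YAML: its name, and indented under it one key for each argument. send_rows: Moves the arm, as the interface text tells. Its arguments: {"type":"object","properties":{"moves":{"type":"array"}},"required":["moves"]}

```bash
mkdir -p pics
python3 - <<'E'
from plant import manip
import cv2
for n in("scene","top"):
    cv2.imwrite(f"pics/{n}0.png",manip.get_image(n)[:,:,::-1]); print(n,manip.camera_info(n))
print(manip.get_obs())
E
```

```text
scene {'fx': 621.5194242657855, 'fy': 621.5194242657855, 'cx': 328.9937288852432, 'cy': 247.33501033397076, 'eye': array([ 0.99484431, -0.77491386,  1.01432282]), 'attitude': array([0.7665288 , 0.01801364, 0.58482949])}
top {'fx': 489.22392176257245, 'fy': 489.22392176257245, 'cx': 321.2772746924201, 'cy': 237.5542360559092, 'eye': array([ 0.32117525, -0.03664689,  1.04013699]), 'attitude': array([ 0.19493134,  0.02480355, -1.55982477])}
{'clock': 0.1, 'qpos': array([-1.45699280e+00,  5.32906940e-02,  1.61415060e+00, -6.34355004e-06,
        1.47600306e+00, -1.18983179e-01]), 'joint_velocities': array([-0.0005945 ,  0.00033625, -0.00256349,  0.00231679,  0.00033437,
       -0.00203169]), 'joint_efforts': array([ 1.20213004e-03, -3.94906783e+01, -3.71360421e+01, -8.82048653e-05,
        3.94303279e-03,  3.35030297e-07]), 'position': array([ 0.14412587, -0.60757777,  0.23018969]), 'tcp_rot': array([-3.13975329e+00, -2.13532846e-04,  2.32787115e-01]), 'force': array([-0.67485983,  0.48710189, -0.0011802 ]), 'torque': array([0.04070454, 0.01943309, 0.01997814]), 'finger_force': 0.0, 'grip_width': 0.08522456861167739}
```

View pics/top0.png

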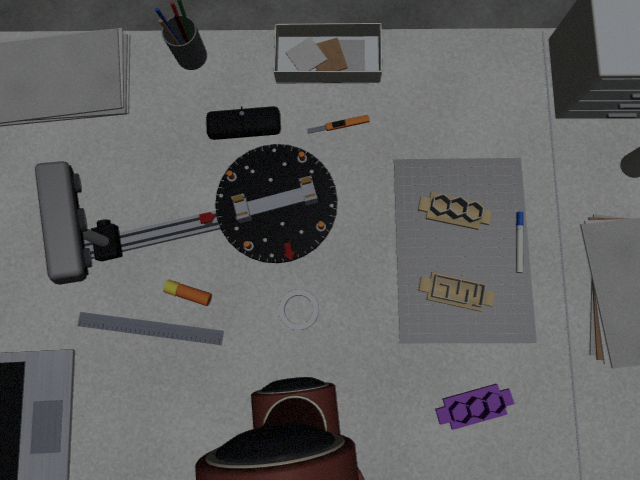

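View pics/scene0.png

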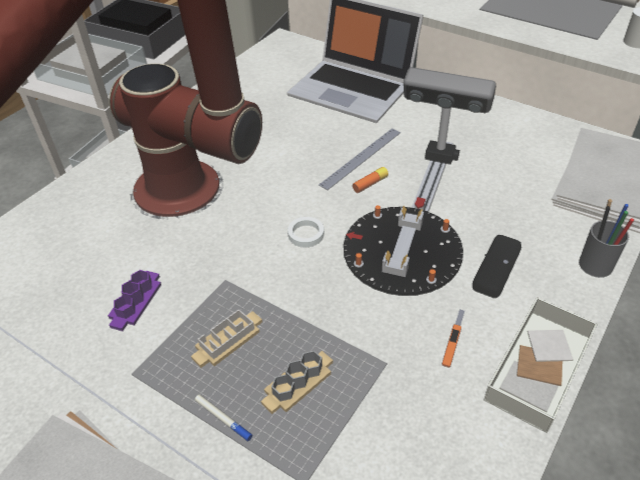

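Candidates: hex cells on plywood at top (455,210), which fits the description; white-walled block model (457,291) and purple look-alike (475,406), which are both to be left. Next I check the choice and measure the model and turntable in enlarged crops.

```bash
cat > h.py <<'E'
import numpy as np, cv2
from plant import manip
from scipy.spatial.transform import Rotation as R
def cam(n):
    c=manip.camera_info(n); return c,R.from_euler('xyz',c['attitude']).as_matrix()
def pix(n,u,v,z):
    c,M=cam(n); d=M@np.array([(u-c['cx'])/c['fx'],-(v-c['cy'])/c['fy'],-1]); return c['eye']+d*(z-c['eye'][2])/d[2]
def proj(n,p):
    c,M=cam(n); q=M.T@(np.array(p)-c['eye']); return c['cx']-c['fx']*q[0]/q[2], c['cy']+c['fy']*q[1]/q[2]
def crop(im,x,y,w,h,s,grid=10):
    o=cv2.resize(im[y:y+h,x:x+w],None,fx=s,fy=s,interpolation=cv2.INTER_CUBIC)
    o=cv2.convertScaleAbs(o,alpha=1.5)
    for g in range(0,w,grid): cv2.putText(o,str(x+g),(g*s,8),0,.3,(0,255,255)); cv2.line(o,(g*s,8),(g*s,14),(0,255,255))
    for g in range(0,h,grid): cv2.putText(o,str(y+g),(0,g*s+4),0,.3,(0,255,0)); cv2.line(o,(20,g*s),(26,g*s),(0,255,0))
    return o
E
python3 - <<'E'
from h import *
im=cv2.imread('pics/top0.png')
a=crop(im,405,180,100,75,8);cv2.imwrite('pics/c1.png',a)
cv2.imwrite('pics/c2.png',crop(im,195,135,150,140,4) if 0 else crop(im,195,140,155,128,5)[:600])
E
```

```text
(no output)
```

View pics/c1.png

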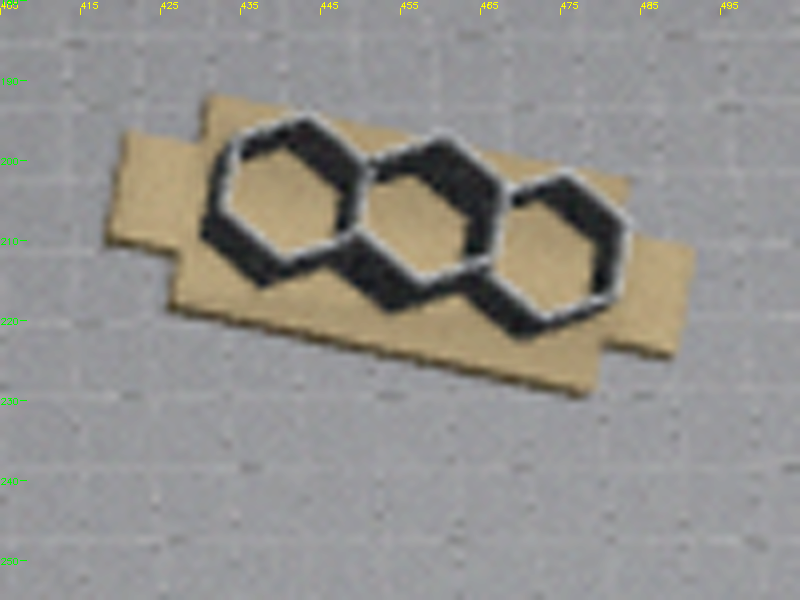

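View pics/c2.png

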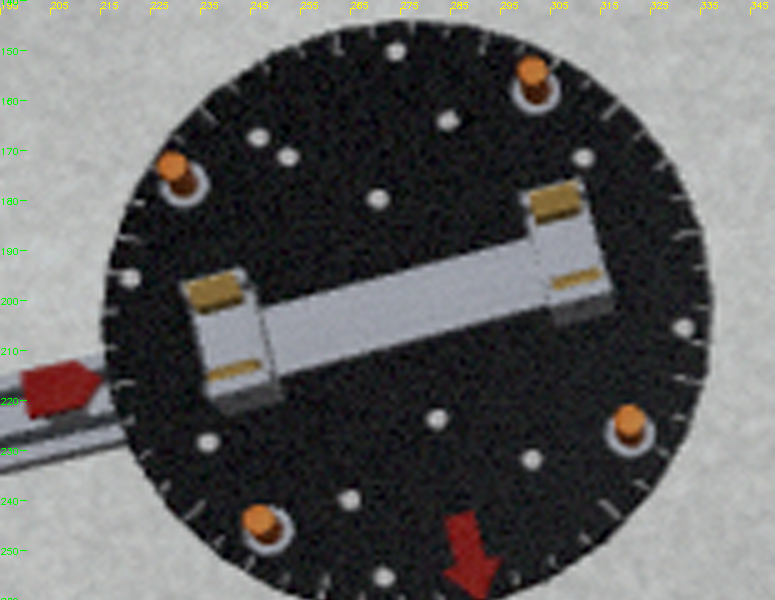

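The crop confirms grey cells on plywood (plate corners near (431,192), (484,202), (478,230), (426,219)). The disc shows its pointer tip at (215.6,215.8), the arrow tip at (291,260), and knob bases around (276,202).

Run:
```python
from h import *
c=lambda a,b:(405+a/8-.4,180+b/8-.4)
P=[pix('top',*c(*q),.013)[:2] for q in[(210,97),(629,178),(585,394),(170,308)]]
E=[pix('top',*c(*q),.013)[:2] for q in[(125,133),(107,241),(694,247),(672,355)]]
P=np.array(P);E=np.array(E)
print('model c',P.mean(0),E.mean(0),'len',np.linalg.norm(P[1]-P[0]),np.linalg.norm(P[3]-P[0]),np.linalg.norm(E[:2].mean(0)-E[2:].mean(0)))
for d in(P[0]-P[1],P[3]-P[2],E[0]+E[1]-E[2]-E[3]):print(np.degrees(np.arctan2(d[1],d[0])))
k=lambda a,b,z=.042:pix('top',195+a/5-.4,140+b/5-.4,z)[:2]
K=np.array([k(*q) for q in[(537,90),(187,183),(269,528),(631,432)]]);C=K.mean(0)
print('axis',C);ang=lambda p:np.degrees(np.arctan2(*(p-C)[::-1]))
print('knobs',[(ang(p),np.linalg.norm(p-C)) for p in K])
a=k(482,599);p=k(103,379,.045);print('arrow',ang(a),np.linalg.norm(a-C),'ptr',ang(p),np.linalg.norm(p-C))
# carrier block tops z=.042+.034
B=np.array([k(*q,.076) for q in[(182,283),(244,268),(525,192),(580,178)]]);print('carrier dir',B)
# disc rim
print([np.linalg.norm(k(*q)-C) for q in[(103,310),(420,20),(712,300)]])
# rail direction (rail z~.02)
```

```text
model c [ 0.58576256 -0.29441467] [ 0.58575079 -0.29449393] len 0.11365953544371167 0.06015034584033162 0.153198212893407
78.71460875157688
78.12136722050951
78.36967965216925
axis [0.59688193 0.08755979]
knobs [(np.float64(-29.23293834857237), np.float64(0.11029657799037601)), (np.float64(60.53430271108782), np.float64(0.10978805391326513)), (np.float64(150.5105678164137), np.float64(0.11029194078438248)), (np.float64(-119.46763857434041), np.float64(0.1102818113137845))]
arrow -164.28389830415975 0.13008837897450976 ptr 104.74892467465344 0.1307592621156711
carrier dir [[0.59673621 0.17572781]
 [0.60322275 0.15042238]
 [0.63616526 0.03542852]
 [0.64226105 0.01282587]]
[np.float64(0.12883291372100192), np.float64(0.12814176393264595), np.float64(0.1296206923564689)]
```

>>> send_rows:
  moves: [1, 0.69, 0.49, 0, 0.045, 1, 0.69, 0.49, 0, 0.045, 1, 0.69, 0.49, 0, 0.045, 1, 0.69, 0.49, 0, 0.045, 1, 0.69, 0.49, 0, 0.045, 1, 0.69, 0.49, 0, 0.045, 1, 0.69, 0.49, 0, 0.045, 1, 0.69, 0.49, 0, 0.045, 1, 0.69, 0.49, 0, 0.045, 1, 0.69, 0.49, 0, 0.045, 1, 0.69, 0.49, 0, 0.045, 1, 0.69, 0.49, 0, 0.045, 1, 0.69, 0.49, 0, 0.045, 1, 0.69, 0.49, 0, 0.045, 1, 0.69, 0.49, 0, 0.045, 1, 0.69, 0.49, 0, 0.045]

```text
clock: 1.7
position: [0.5866, -0.2934, 0.2306]
tcp_rot: [-3.141, -0.0, 1.367]
force: [0.5, -0.6, -0.4]
grip_width: 0.0851
finger_force: 0.0
```

>>> send_rows:
  moves: [1, 0, 0, -0.5, 0, 1, 0, 0, -0.5, 0, 1, 0, 0, -0.5, 0, 1, 0, 0, -0.5, 0, 1, 0, 0, -0.5, 0, 1, 0, 0, -0.5, 0, 1, 0, 0, -0.5, 0, 1, 0, 0, -0.5, 0, 1, 0, 0, -0.5, 0, 1, 0, 0, -0.18, 0, 1, 0, 0, -0.18, 0, 1, 0, 0, -0.18, 0, 1, 0, 0, -0.18, 0, 1, 0, 0, -0.18, 0, 1, 0, 0, -0.18, 0, 1, 0, 0, 0, 0]

```text
clock: 3.3
position: [0.585, -0.294, 0.0067]
tcp_rot: [-3.139, -0.001, 1.364]
force: [-0.6, 0.0, -0.0]
grip_width: 0.0855
finger_force: 0.0
```

Run:
```python
from h import *
im=manip.get_image('scene')[:,:,::-1].copy()
cv2.imwrite('pics/s1.png',crop(im,230,320,130,100,6))
```

```text
(no output)
```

View pics/s1.png

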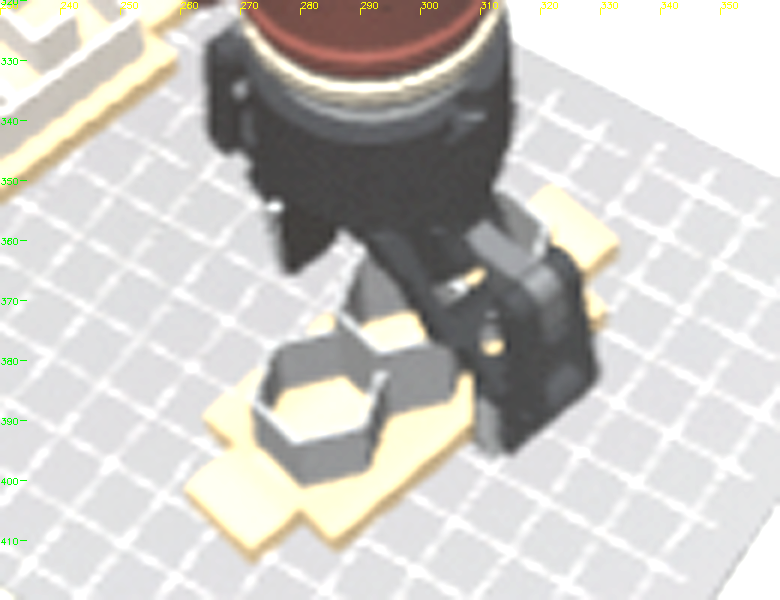

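The fingers straddle the middle of the plate cleanly, with the right tip at about (312,395). I'll lower a touch and close.

>>> send_rows:
  moves: [1, 0, 0, -0.06, 0, 1, 0, 0, -0.06, 0, 0.5, 0, 0, 0, 0, 0.3, 0, 0, 0, 0, 0.1, 0, 0, 0, 0, -0.1, 0, 0, 0, 0, -0.3, 0, 0, 0, 0, -1, 0, 0, 0, 0, -1, 0, 0, 0, 0, -1, 0, 0, 0, 0]

```text
clock: 4.35
position: [0.5864, -0.2949, 0.0041]
tcp_rot: [3.14, 0.001, 1.364]
force: [1.3, -0.9, 5.0]
grip_width: 0.0573
finger_force: 64.9
```

>>> send_rows:
  moves: [-1, 0, 0, 0.1, 0, -1, 0, 0, 0.2, 0, -1, 0, 0, 0.5, 0, -1, 0, 0, 0.5, 0, -1, 0, 0, 0.5, 0, -1, 0, 0, 0.5, 0, -1, 0, 0, 0.5, 0, -1, 0, 0, 0.5, 0, -1, 0, 0, 0.5, 0, -1, 0, 0, 0, 0]

```text
clock: 5.35
position: [0.5871, -0.2953, 0.1587]
tcp_rot: [3.137, 0.002, 1.364]
force: [0.7, -0.3, -1.0]
grip_width: 0.0574
finger_force: 64.5
```

Run:
```python
from h import *
im=manip.get_image('scene')[:,:,::-1].copy()
cv2.imwrite('pics/s2.png',crop(im,220,240,130,100,6))
```

```text
(no output)
```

View pics/s2.png

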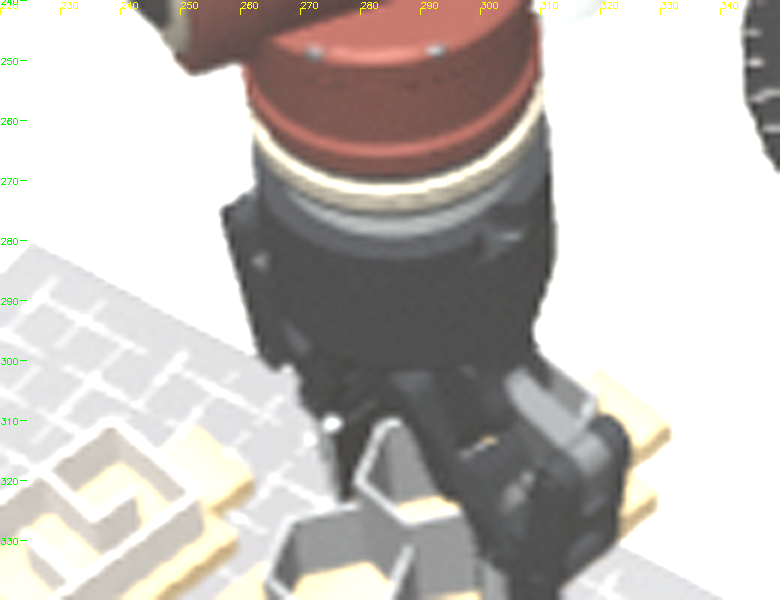

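The model hangs level in the grip, with cells at (285,330). Next I carry it over the carrier.

>>> send_rows:
  moves: [-1, 0.015, 0.6, 0, 0.019, -1, 0.015, 0.6, 0, 0.019, -1, 0.015, 0.6, 0, 0.019, -1, 0.015, 0.6, 0, 0.019, -1, 0.015, 0.6, 0, 0.019, -1, 0.015, 0.6, 0, 0.019, -1, 0.015, 0.6, 0, 0.019, -1, 0.015, 0.6, 0, 0.019, -1, 0.015, 0.6, 0, 0.019, -1, 0.015, 0.6, 0, 0.019, -1, 0.015, 0.6, 0, 0.019, -1, 0.015, 0.6, 0, 0.019, -1, 0.015, 0.6, 0, 0.019, -1, 0.015, 0.6, 0, 0.019, -1, 0.015, 0.6, 0, 0.019, -1, 0.015, 0.57, 0, 0.019, -1, 0, 0, 0, 0, -1, 0, 0, 0, 0]

```text
clock: 7.2
position: [0.5943, 0.0884, 0.1534]
tcp_rot: [-3.138, -0.0, 1.842]
force: [0.1, -0.7, -2.2]
grip_width: 0.0575
finger_force: 64.5
```

>>> send_rows:
  moves: [-1, 0.03, -0.01, -0.26, 0, -1, 0.035, -0.01, -0.26, 0, -1, 0, 0, -0.26, 0, -1, 0, 0, -0.26, 0, -1, 0, 0, -0.26, 0, -1, 0, 0, 0, 0, -1, 0, 0, 0, 0]

```text
clock: 7.9
position: [0.5978, 0.0874, 0.1029]
tcp_rot: [-3.141, -0.0, 1.841]
force: [0.9, 0.0, -1.5]
grip_width: 0.0577
finger_force: 64.4
```

Run:
```python
from h import *
S=manip.get_image('scene')[:,:,::-1].copy();T=manip.get_image('top')[:,:,::-1].copy()
a=crop(S,340,190,130,110,6)[:600,:]; a=cv2.resize(a,(400,300)) if 0 else a
cv2.imwrite('pics/s3.png',crop(S,340,200,130,100,6)); cv2.imwrite('pics/t3.png',crop(T,210,145,130,100,6))
o=manip.get_obs();print(o['position'],o['tcp_rot'])
```

```text
[0.59847241 0.08751829 0.10397113] [3.14042568e+00 2.77893265e-04 1.84129853e+00]
```

View pics/s3.png

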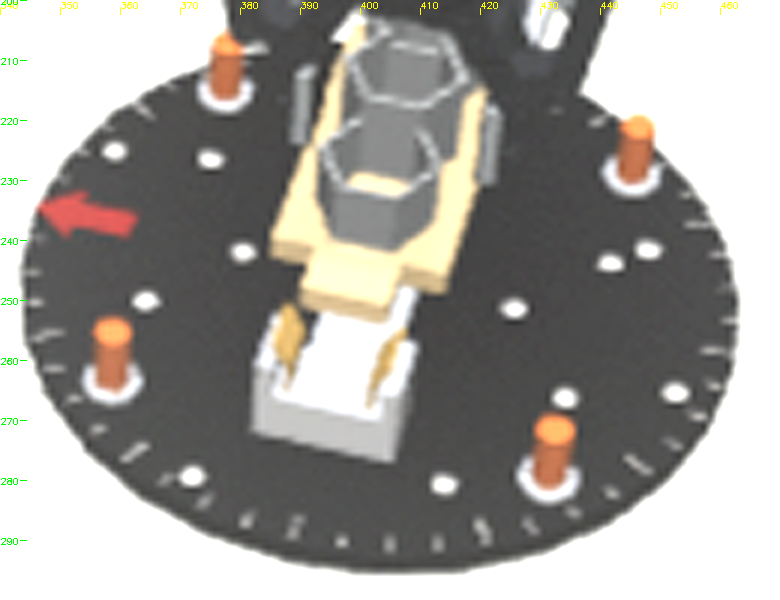

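View pics/t3.png

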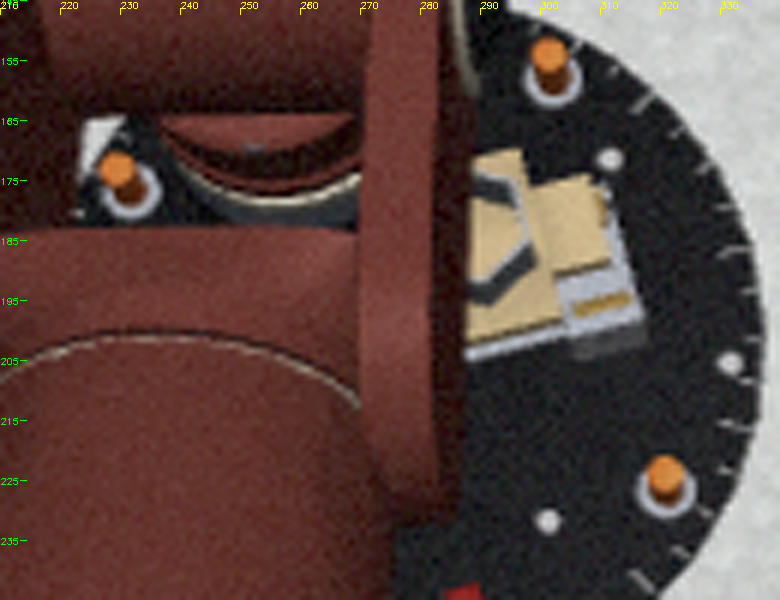

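The top crop shows the model's −y ear and plate corners (309,174), (312,188), (296,170), (303,198) over the clip block; the scene crop shows the ear lined up with the slot. I'll check the offset by numbers.

Run:
```python
from h import *
C=np.array([.59688,.08756]);t=np.radians(105.58);X=np.array([np.cos(t),np.sin(t)]);Y=np.array([-X[1],X[0]])
def loc(n,q,o,z):
    p=pix(n,o[0]+q[0]/6-.4,o[1]+q[1]/6-.4,z)[:2]-C; return np.round(1000*np.array([p@X,p@Y]),1)
T=(210,145);S=(340,200)
for z in(.1115,.1135):
  print('top ear(-77,+-15)',[loc('top',q,T,z) for q in[(595,175),(612,262)]],'plate(-57,+-30)',[loc('top',q,T,z) for q in[(520,150),(563,318)]])
  print('scene ear',[loc('scene',q,S,z) for q in[(303,288),(388,310)]],'plate',[loc('scene',q,S,z) for q in[(273,240),(447,281)]])
print('block top(-59/-85,25)',[loc('top',q,T,.076) for q in[(570,336),(643,319)]])
print('block scene outer -85',[loc('scene',q,S,.076) for q in[(254,396),(392,428)]], 'inner?',[loc('scene',q,S,.076) for q in[(415,345)]])
```

```text
top ear(-77,+-15) [array([-80. , -15.6]), array([-77.8,  14.9])] plate(-57,+-30) [array([-58.2, -30.7]), array([-57.4,  29.1])]
scene ear [array([-80.3,  13.6]), array([-81.9, -15.9])] plate [array([-61.3,  28.8]), array([-63.1, -31.7])]
top ear(-77,+-15) [array([-79.9, -14.9]), array([-77.7,  15.5])] plate(-57,+-30) [array([-58.1, -29.9]), array([-57.4,  29.7])]
scene ear [array([-82.2,  13.2]), array([-83.8, -16.2])] plate [array([-63.2,  28.4]), array([-65., -32.])]
block top(-59/-85,25) [array([-58.6,  25.5]), array([-84.1,  26.3])]
block scene outer -85 [array([-100.7,   23.6]), array([-101.3,  -24.3])] inner? [array([-61.7, -23.2])]
```

Run:
```python
from h import *
C=np.array([.59688,.08756]);t=np.radians(105.58);X=np.array([np.cos(t),np.sin(t)]);Y=np.array([-X[1],X[0]])
def loc(n,q,o,z):
    p=pix(n,o[0]+q[0]/6-.4,o[1]+q[1]/6-.4,z)[:2]-C; return np.round(1000*np.array([p@X,p@Y]),1)
S=(340,200)
print('block bottom -85,+-25',[loc('scene',q,S,.042) for q in[(252,432),(393,461)]])
print('collars',[loc('scene',q,S,.042) for q in[(225,92),(632,175),(548,480),(112,383)]])
o=manip.get_obs();print(o['position'])
```

```text
block bottom -85,+-25 [array([-87. ,  26.4]), array([-85.8, -23.5])]
collars [array([77.6, 79.8]), array([ 77.7, -76.1]), array([-78.7, -76.2]), array([-79. ,  79.4])]
[0.59847241 0.08751829 0.10397113]
```

>>> send_rows:
  moves: [-1, -0.037, 0.021, 0, 0, -1, 0, 0, -0.15, 0, -1, 0, 0, -0.15, 0, -1, 0, 0, -0.15, 0, -1, 0, 0, -0.05, 0, -1, 0, 0, 0, 0]

```text
clock: 8.6
position: [0.5959, 0.0883, 0.0823]
tcp_rot: [-3.14, -0.0, 1.841]
force: [-0.1, 0.4, -0.9]
grip_width: 0.0572
finger_force: 64.5
```

>>> send_rows:
  moves: [-1, 0, 0, -0.07, 0, -1, 0, 0, -0.07, 0, -1, 0, 0, -0.05, 0, -1, 0, 0, 0, 0]

```text
clock: 9.0
position: [0.5964, 0.0881, 0.0768]
tcp_rot: [-3.141, 0.0, 1.842]
force: [-5.7, -0.4, 5.4]
grip_width: 0.0571
finger_force: 65.3
```

>>> send_rows:
  moves: [-1, -0.04, -0.01, 0, 0, -1, 0, 0, -0.05, 0, -1, 0, 0, -0.05, 0, -1, 0, 0, 0, 0]

```text
clock: 9.4
position: [0.5954, 0.0878, 0.0722]
tcp_rot: [3.14, 0.001, 1.841]
force: [-1.4, -1.1, 2.9]
grip_width: 0.0571
finger_force: 65.5
```

>>> send_rows:
  moves: [-1, 0, 0, -0.05, 0, -1, 0, 0, -0.05, 0, -1, 0, 0, -0.05, 0, -1, 0, 0, 0, 0]

```text
clock: 9.8
position: [0.595, 0.088, 0.0653]
tcp_rot: [3.141, 0.0, 1.841]
force: [-0.0, -0.3, 2.3]
grip_width: 0.0577
finger_force: 65.2
```

>>> send_rows:
  moves: [-1, 0, 0, -0.05, 0, -1, 0, 0, -0.05, 0, -1, 0, 0, 0, 0]

```text
clock: 10.1
position: [0.5952, 0.088, 0.063]
tcp_rot: [-3.141, -0.0, 1.841]
force: [-3.8, -0.1, 9.6]
grip_width: 0.0575
finger_force: 66.2
```

>>> send_rows:
  moves: [-1, 0, 0, -0.04, 0, -1, 0, 0, 0, 0]

```text
clock: 10.3
position: [0.5952, 0.088, 0.063]
tcp_rot: [-3.141, -0.0, 1.842]
force: [-7.8, -1.0, 17.4]
grip_width: 0.0578
finger_force: 67.1
```

>>> send_rows:
  moves: [-1, 0, 0, -0.04, 0, -1, 0, 0, 0, 0, -1, -0.02, 0, 0.06, 0, -1, 0, 0, 0.04, 0, -1, 0, 0, 0, -0.03, -1, 0, 0, 0, -0.06, -1, 0, 0, 0, -0.06, -1, 0, 0, 0, -0.03, -1, 0, 0, 0, 0]

```text
clock: 11.2
position: [0.5951, 0.088, 0.0631]
tcp_rot: [3.139, -0.0, 1.558]
force: [2.0, 0.6, 4.8]
grip_width: 0.0577
finger_force: 65.7
```

Turning works with low forces, so I continue.

>>> send_rows:
  moves: [-1, 0, 0, 0, -0.03, -1, 0, 0, 0, -0.06, -1, 0, 0, 0, -0.06, -1, 0, 0, 0, -0.06, -1, 0, 0, 0, -0.06, -1, 0, 0, 0, -0.03, -1, 0, 0, 0, 0]

```text
clock: 11.9
position: [0.5955, 0.088, 0.0631]
tcp_rot: [3.139, -0.002, 1.088]
force: [4.9, 0.0, 3.2]
grip_width: 0.0572
finger_force: 65.5
```

>>> send_rows:
  moves: [-1, 0.02, 0, 0, -0.03, -1, 0, 0, 0, -0.06, -1, 0.02, 0, 0, -0.06, -1, 0, 0, 0, -0.06, -1, 0, 0, 0, -0.06, -1, 0, 0, 0, -0.06, -1, 0, 0, 0, -0.03, -1, 0, 0, 0, 0]

```text
clock: 12.7
position: [0.596, 0.0877, 0.0631]
tcp_rot: [3.141, -0.0, 0.523]
force: [-0.1, -0.6, 6.2]
grip_width: 0.0572
finger_force: 65.8
```

>>> send_rows:
  moves: [-1, 0, 0, 0, -0.03, -1, 0, 0, 0, -0.05, -1, 0, 0, 0, -0.05, -1, 0, 0, 0, -0.029, -1, 0, 0, 0, -0.01, -1, 0, 0, 0, 0, -1, 0, 0, -0.05, 0, -1, 0, 0, -0.05, 0, -1, 0, 0, 0, 0]

```text
clock: 13.6
position: [0.5963, 0.0875, 0.0629]
tcp_rot: [3.141, 0.001, 0.259]
force: [-9.9, -2.6, 25.0]
grip_width: 0.0569
finger_force: 68.1
```

>>> send_rows:
  moves: [-1, 0, 0, 0.05, 0, -1, 0, 0, 0.05, 0, 0, 0, 0, 0, 0, 0.5, 0, 0, 0, 0, 1, 0, 0, 0, 0, 1, 0, 0, 0, 0, 1, 0, 0, 0.2, 0, 1, 0, 0, 0.5, 0, 1, 0, 0, 0.5, 0, 1, 0, 0, 0.5, 0, 1, 0, 0, 0.5, 0, 1, 0, 0, 0.5, 0, 1, 0, 0, 0.5, 0, 1, -0.5, -0.8, 0.3, 0, 1, -0.5, -0.8, 0.3, 0, 1, -0.5, -0.8, 0, 0, 1, -0.5, -0.8, 0, 0, 1, -0.5, -0.8, 0, 0, 1, -0.5, -0.8, 0, 0, 1, -0.5, -0.8, 0, 0]

```text
clock: 15.6
position: [0.4547, -0.137, 0.215]
tcp_rot: [3.141, -0.0, 0.257]
force: [0.7, -0.4, -0.6]
grip_width: 0.0856
finger_force: 0.0
```

>>> send_rows:
  moves: [1, -0.5, -0.8, 0, 0, 1, -0.3, -0.8, 0, 0, 1, 0, -0.8, 0, 0, 1, 0, -0.8, 0, 0, 1, 0, 0, 0, 0]

```text
clock: 16.1
position: [0.4232, -0.2668, 0.215]
tcp_rot: [3.141, 0.0, 0.253]
force: [-0.5, -0.2, -1.0]
grip_width: 0.0855
finger_force: 0.0
```

Run:
```python
from h import *
S=manip.get_image('scene')[:,:,::-1].copy();T=manip.get_image('top')[:,:,::-1].copy()
a=crop(T,200,135,145,140,4);b=crop(S,335,185,135,120,4)
h=max(a.shape[0],b.shape[0]);o=np.zeros((600,800,3),np.uint8)
a=crop(T,200,138,140,130,4)[:, :]; a=crop(T,200,138,100+40,130,4)
o=np.zeros((560,800,3),np.uint8); o[:520,:560]=a; s=cv2.resize(S[195:305,340:470],(240,203)); o[:203,560:]=s
cv2.imwrite('pics/f1.png',o); cv2.imwrite('pics/topf.png',T);cv2.imwrite('pics/scenef.png',S)
```

```text
(no output)
```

View pics/f1.png

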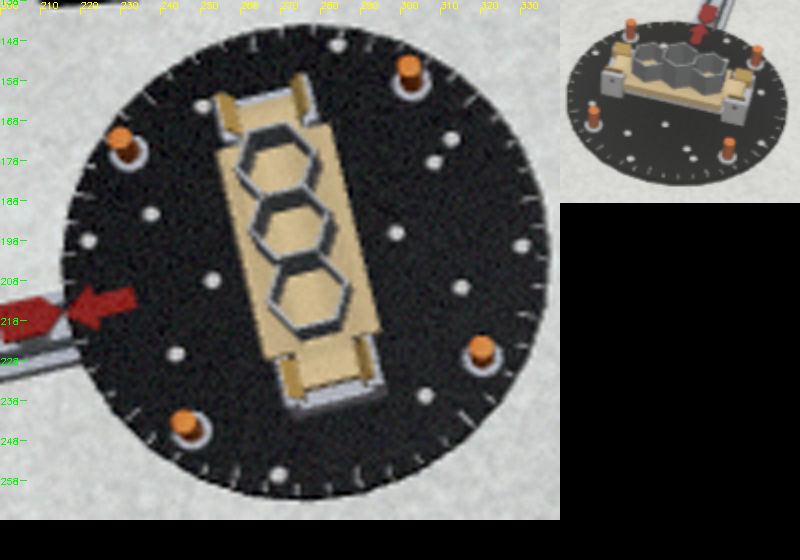

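The top view shows the arrow tip at (216,216) on the pointer tip and the model between the clips. One last close look checks that both ears are seated.

Run:
```python
from h import *
S=cv2.imread('pics/scenef.png')
o=crop(S,355,200,100,70,8)
C=np.array([.59688,.08756]);t=np.radians(14.8);X=np.array([np.cos(t),np.sin(t)]);Y=np.array([-X[1],X[0]])
# expected plate outline when home (top z .072), scene bias ~(+0.6,-1.7)mm ignored
for z,col in((.072,(0,0,255)),(.062,(255,0,0))):
  for a,b in[(-57,-30),(57,-30),(57,30),(-57,30),(-77,-15),(77,-15)]:
    u,v=proj('scene',[*(C+(a*X+b*Y)/1000),z]); cv2.circle(o,(int((u-355+.4)*8),int((v-200+.4)*8)),3,col,-1)
cv2.imwrite('pics/f2.png',o); print(manip.get_obs()['clock'])
```

```text
16.2
```

View pics/f2.png

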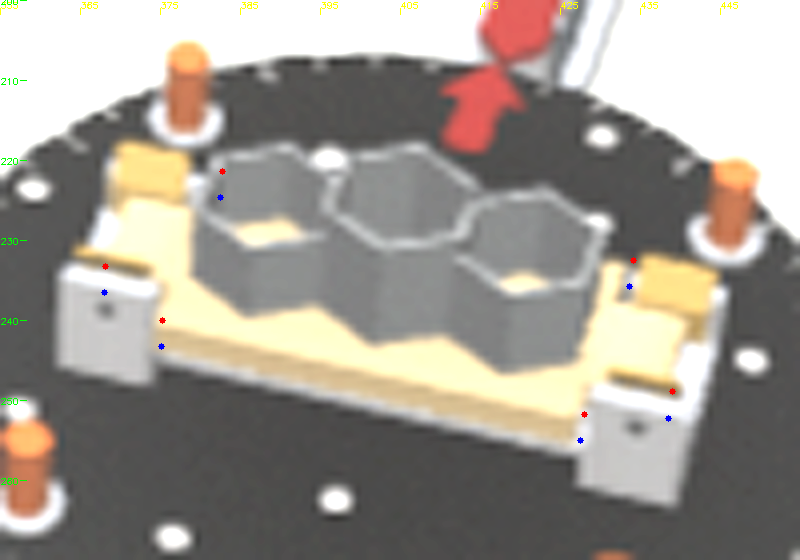

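The plate edge sits at the predicted home height at both ends, with its front top edge from (375,241) to (428,252), and the arrow meets the pointer. Handing in.

```bash
python3 -c "
from plant import manip
print(manip.close_job())"
```

```text
the job is handed in; nothing more can be done
None
```

The hex model is pressed home in the carrier (about 25 N at most, by the wrist reading), its zero arrow is on the index pointer, and the job was handed in at about 16 s; no verdict came back.

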